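# Lock the hob's battery cap with the wing key

### The job

The gas hob has a fresh ignition battery, but its slotted cap has only been dropped in and still stands proud. Take the wing key from the wooden tool block, feel for the slot with a light touch and, only once the blade is down in it, press the cap in and turn it gently clockwise to its stop, a quarter turn or so, so that it springs up into its catch and stays locked, level with its collar. Then put the key back in the slot of the block it came from, and leave the gas knobs and everything else as they are.

Things in the scene. Friction and masses are not known exactly. Their poses are not given: they have to be found in the camera images.
- hob: Two-burner gas hob fixed in the worktop: steel deck 510 x 300 mm, its top 12 mm above the worktop. Origin: centre of the deck's underside, on the worktop. x along its 510 mm length (away from the robot), z up. Cast-iron pan supports stand up to 57 mm above the worktop on the side where its y is above -50 mm.
- well (a point): Centre of the mouth of the black collar round the cap, 26 mm above the worktop, at x 0, y -110 mm of the hob; axes as the hob's. The collar is 65 mm across outside and 49 mm inside, with a white mark near its front and back (-x and +x): the locked slot points at both. Locked, the cap's top is level with this point.
- cap: Round grey cap, 46 mm across; slot across its middle 5.6 mm wide, 37 mm long, 5.5 mm deep. Origin: centre of the slot's floor. The axes stay the hob's and do NOT turn with the slot. Start: popped up, top 5 mm above the collar's rim; slot between 0.15 rad anticlockwise and 0.7 rad clockwise of the hob's y (see or feel). Key load: at most 40 N, and 10 N while not down in the slot.
- cap_top (a point): Centre of the cap's top, 5.5 mm above the slot's floor. A spring pushes the cap up: 6 N at first, 0.7 N more per mm, hard bottom after 10.5 mm (13 N). Pressed in 9 mm or more it turns past the bayonet's ridge (friction 0.06 N m); pressed less it is blocked at 0.7 rad. Hard stop just past 1.57 rad clockwise of the hob's y. Let up at the stop it rises 4 mm into the catch; 0.1 rad short it does not.
- key: The wing key: a flat steel blade 24 mm wide, 4 mm thick and 44 mm long below a flat black wing handle, 44 mm wide, 12 mm thick and 25 mm high, 0.07 kg. Origin: middle of the blade's lower edge; x along the width, y through the thickness, z up. It stands upright in one of the three slots of the block, blade down.
- key_wing (a point): Centre of the wing handle, where to grasp it by its two flat faces; 56 mm above the blade's lower edge. Axes as the key's.
- block: Fixed wooden block 170 x 55 mm, 30 mm high, with three slots side by side, 55 mm apart along its x (at x -55, 0 and 55 mm). Each slot is 27 mm (along x) by 6.5 mm (along y) and 20 mm deep, with a small chamfer; the tools stand on the bottom, 10 mm above the worktop. Origin: centre of its underside.
- spanner: Steel burner-jet spanner with a round shaft and six-sided head, 88 mm tall, in another slot of the block; leave it.
- scraper: Scraper with an upright wooden grip, 93 mm tall, in another slot of the block; leave it.
- old_battery: Spent D battery standing upright near the end of the block, 33 mm across, 60 mm tall. Origin: centre of its underside.
- knob_front (a joint): Black gas knob, 42 mm across, 24 mm high, on the deck beyond the cap, at x 185 mm, y -110 mm of the hob; radians turned, 0 is off. Leave it.
- knob_rear (a joint): The other gas knob, the same, at x 120 mm, y -110 mm of the hob; radians turned, 0 is off. Leave it.
- saucepan: Two-handled steel saucepan, 156 mm across and 75 mm high, on the pan support farther from the robot. Origin: centre of its underside.
- pasta_jar: Glass jar of pasta, 96 mm across, 185 mm tall. Origin: centre of its underside.
- oil_bottle: Green oil bottle, 68 mm across, 250 mm tall. Origin: centre of its underside.
- pepper_mill: Dark wooden pepper mill, 54 mm across, 158 mm tall. Origin: centre of its underside.
- mug: White mug, 82 mm across, 90 mm tall. Origin: centre of its underside.

How it is judged:
By the outcome, as a careful person would: the job done as asked, in the order asked, and still so for the second after the job is handed in, with the robot touching nothing.
It also fails if it takes over 72 s, if anything falls off the work surface, if the arm or the gripper's body presses on something with over 40 N, if the wrist force passes 120 N, or if a joint passes its speed limit or range.

### The arm

A 7-joint arm with a two-finger parallel gripper is mounted at the origin on the work surface. World frame = base frame: x ahead of the robot, y to its left, z up, the work surface at z = 0. Lengths are in m, angles in rad, forces in N, time in s.
With the tool pointing down it reaches from about 0.35 to 0.9 m from the base axis. Payload 8.1 kg.
Tool frame: the origin (TCP) lies at the centre of the arm's flange, where the gripper is bolted on; the fingertips stand 178 mm ahead of it and the grasp point (between the pads) lies 159 mm ahead of it; x points along the fingers, z is the direction in which the jaws open and shut, and the axes are right-handed (so a half turn about x gives the same grasp; the last joint's range is limited). The gripper opens to 92 mm and grips with 3 to 60 N. Pads are 19 mm wide; open, the fingers measure 130 mm over their backs; the gripper's body (75 mm by 190 mm) begins 47 mm behind the grasp point.
Start: joints at [-0.103, 0.434, 0.025, 1.573, -0.012, 1.134, -0.075], TCP at [0.625, -0, 0.405] pointing down, gripper open.
Joint ranges: [-2.62, 2.62], [-0.44, 2.09], [-1.27, 1.32], [0.08, 2.57], [-1.32, 4.46], [0.12, 2], [-2.74, 2.74]. Speed limits (rad/s): [2.22, 2.22, 3.01, 3.01, 3.14, 3.14, 3.14].

### API

Orientations are given as a rotation vector (axis times angle).
In Python, from cell import arm, get_image, search_frame, pinpoint gives the robot as it stands.
- The arm moves only by the tool arm_command, never from a script. Its argument "motion" is a list of rows, each a list of 7 numbers: the finger opening in mm, from 0 to 91.8, then the shift along the tool's x, y, z in mm, then the turn, a rotation vector about the tool's x, y, z in degrees. In form: [[fingers, x, y, z, ax, ay, az], ...]. A call has 1 to 5 rows; each row shifts and turns the commanded pose from where the row before left it, along the tool's axes as they then stand; what a row does not reach is not made up. A row lasts 1/8 s, in which the tool goes at most 62.5 mm and 10.7 degrees, less where a joint would pass 70% of its speed; a pose out of reach is approached as far as the arm can. A call with a gripper value outside its range is refused whole. The fingers move at their own pace and stop on an object; "newtons" is the grip in N (left out, the last holds). Time passes only in rows, so rows that do not move let the fingers close. It gives the time, the measured TCP pose, the force and the opening at its end, in the units of the state.
- arm.observe(): the state, without advancing time (a new reading comes with each control period).
- get_image(name): name is "scene" or "side" or "wrist"; returns a dict with "frame" (420x560x3 uint8, red, green, blue), "range_z" (420x560 float32, m along the optical axis (not along the pixel's ray), 0 where there is no reading), "K" (3x3 intrinsics, pixels), "distortion" ([k1, k2, p1, p2, k3] as OpenCV has them; the pictures are not rectified), "origin" and "rotation" of the camera in the world; the wrist camera has in their place "tool_from_camera" (4x4, takes a point from camera to tool coordinates, whose origin is the TCP and whose axes are the tool frame's). Camera axes: x right, y down, z forward; pixel columns grow to the right and rows downward; lengths in m; the calibration is good to about 2 mm. A picture is of the moment at which its call begins: read the wrist's pose just before it.
- arm.sign_off(): hands the job in, once; it reports no verdict.
Trained networks look in the newest picture that a camera, given by its name, has taken for a name from the list of things; names that differ only in an ending like _2 or _b are one class to them, and where a whole thing is asked for, a point or a joint stands for the part that bears it (a point fixed in the world has none). Each returns a list of dicts, best first, with "p" (0 to 1); they miss things now and then, are a little off and sometimes report something else, mostly with a low value. They report only what shows in the picture. A call takes as long as a camera call.
- search_frame(camera, target): "point" ([x, y, z] in m, in world coordinates, good to about 4 mm: the middle of the surface that is visible of it).
- pinpoint(camera, target): "point" ([x, y, z] in m, in world coordinates, good to about 4 mm: a listed point, or the origin of a listed thing).
The state is a dict: "clock": time; "joints": joint angles; "dq": joint speeds; "joint_efforts": joint torques, N m; "position": TCP position; "ee_rot": TCP orientation; "force": force on the tool from outside, world axes, zero at the start; "ft_torque": the same for the moment, N m; "width": opening from 0.0 (shut) to 1.0 (fully open).
Only numpy, scipy, OpenCV 4.12 (cv2) and the standard library are available. Lean on these libraries where they do the work, as an engineer would, in place of code of your own. Each camera call takes 0.05 s, during which the arm holds its last target. There are 200 camera calls.

## Working session

There is one attempt and no reset: what is moved stays moved. The work goes in short steps, Python scripts to look and compute and a tool call to move; the robot and the scene stay as the last step left them, time stands still between calls to the robot, and variables do not carry over. Pictures are saved under pics/ and viewed, about 8 in all and at most 12, crops included, and the job is handed in when it is done.

Besides the shell and the picture viewer there is one more tool, called after ">>>" as a command line: name --pt "numbers of a row" for each row, then --argument value for the rest. arm_command: Moves the arm, as the interface text tells. Its arguments: {"type":"object","properties":{"motion":{"type":"array"},"newtons":{"type":"number"}},"required":["motion"]}

```bash
ls; mkdir -p pics
cat > h.py <<'E'
import numpy as np, cv2
from scipy.spatial.transform import Rotation as R
from cell import arm, get_image, search_frame, pinpoint
def cam(name):
    s=arm.observe(); im=get_image(name)
    if name=="wrist":
        T=np.eye(4);T[:3,:3]=R.from_rotvec(s["ee_rot"]).as_matrix();T[:3,3]=s["position"]
        T=T@np.array(im["tool_from_camera"])
    else:
        T=np.eye(4);T[:3,:3]=np.array(im["rotation"]);T[:3,3]=im["origin"]
    im["T"]=T; return im
def save(im,f,crop=None,scale=1):
    a=im["frame"][:,:,::-1]
    if crop: a=a[crop[1]:crop[3],crop[0]:crop[2]]
    if scale!=1: a=cv2.resize(a,None,fx=scale,fy=scale,interpolation=cv2.INTER_CUBIC)
    cv2.imwrite(f,a)
def ray(im,uv):
    p=cv2.undistortPoints(np.array(uv,float).reshape(-1,1,2),np.array(im["K"]),np.array(im["distortion"])).reshape(-1,2)
    return np.c_[p,np.ones(len(p))]@im["T"][:3,:3].T
def atz(im,uv,z):
    d=ray(im,uv);o=im["T"][:3,3]
    return o+d*((z-o[2])/d[:,2])[:,None]
def proj(im,P):
    Ti=np.linalg.inv(im["T"]);rv=cv2.Rodrigues(Ti[:3,:3])[0]
    return cv2.projectPoints(np.array(P,float).reshape(-1,1,3),rv,Ti[:3,3],np.array(im["K"]),np.array(im["distortion"]))[0].reshape(-1,2)
def cloud(im):
    z=im["range_z"];v,u=np.mgrid[:z.shape[0],:z.shape[1]]
    p=ray(im,np.c_[u.ravel(),v.ravel()])
    P=im["T"][:3,3]+p*z.reshape(-1,1)
    return np.where(z.reshape(-1,1)>0,P,np.nan).reshape(*z.shape,3)
E
python3 - <<'E'
from h import *
np.set_printoptions(precision=4,suppress=True)
s=arm.observe();print(s)
for c in ["scene","side","wrist"]:
    im=cam(c);save(im,f"pics/{c}0.png");print(c,im["T"][:3,3],im["T"][:3,2])
    for t in ["hob","well","cap_top","key","key_wing","block","spanner","scraper","old_battery","knob_front","saucepan","pasta_jar","oil_bottle","pepper_mill","mug"]:
        try:
            r=pinpoint(c,t);print(t,[(np.round(d["point"],3).tolist(),round(d["p"],2)) for d in r[:3]])
        except Exception as e: print(t,e)
a=np.hstack([cv2.imread(f"pics/{c}0.png") for c in("scene","side")])
E
```

```text
pics
{'clock': 0.0, 'joints': array([-0.1026,  0.4352,  0.0249,  1.5741, -0.0116,  1.134 , -0.0751]), 'dq': array([ 0.0001, -0.0006, -0.0012,  0.0005,  0.0002, -0.0011,  0.0016]), 'joint_efforts': array([  0.0004, -66.7854,   0.9849, -31.4464,  -0.0605,   0.0428,
         0.0001]), 'position': array([ 0.6248, -0.    ,  0.404 ]), 'ee_rot': array([-0.0001,  1.5724, -0.0001]), 'force': array([ 0.2952, -0.7056,  1.0619]), 'ft_torque': array([-0.0503,  0.0284, -0.0464]), 'width': 1.0008223557778044}
scene [ 1.6662 -0.3631  0.9874] [0.6221 0.6221 0.6221]
hob [([0.544, 0.247, -0.0], 0.92), ([0.557, 0.136, 0.034], 0.15)]
well [([0.556, 0.138, 0.026], 0.69), ([0.545, 0.246, 0.002], 0.52)]
cap_top [([0.556, 0.136, 0.032], 0.71)]
key [([0.554, -0.19, 0.009], 0.74), ([0.606, -0.472, 0.001], 0.37)]
key_wing [([0.518, 0.505, 0.001], 0.6), ([0.567, -0.3, 0.007], 0.48), ([0.553, -0.189, 0.062], 0.47)]
block [([0.56, -0.243, 0.004], 0.71)]
spanner [([0.56, -0.242, 0.011], 0.69)]
scraper [([0.565, -0.299, 0.008], 0.66)]
old_battery [([0.518, 0.505, 0.0], 0.58)]
knob_front it knows: block, cap, cap_top
[... 1127 characters left out ...]
4, -0.001], 0.75), ([0.556, -0.189, 0.069], 0.43)]
wrist [0.6243 0.0767 0.3858] [ 0.0004 -0.2815 -0.9596]
hob []
well [([0.554, 0.135, 0.028], 0.87), ([0.553, 0.138, 0.026], 0.64), ([0.551, -0.194, 0.011], 0.59)]
cap_top [([0.56, 0.135, 0.033], 0.6)]
key [([0.553, -0.193, 0.01], 0.73)]
key_wing [([0.554, -0.194, 0.064], 0.8), ([0.553, 0.137, 0.034], 0.7)]
block [([0.557, -0.242, -0.003], 0.71)]
spanner []
scraper [([0.551, 0.14, 0.023], 0.55)]
old_battery []
knob_front it knows: block, cap, cap_top, hob, key, key_wing, mug, oil_bottle, old_battery, pasta_jar, pepper_mill, saucepan, scraper, spanner, well
saucepan []
pasta_jar []
oil_bottle []
pepper_mill [([0.555, 0.133, 0.03], 0.56)]
mug []
```

View images.

```bash
python3 - <<'E'
s=open('h.py').read().replace('T[:3,:3]=np.array(im["rotation"])','r=np.array(im["rotation"]);T[:3,:3]=r if r.shape==(3,3) else R.from_rotvec(r).as_matrix()')
open('h.py','w').write(s)
E
python3 - <<'E'
from h import *
np.set_printoptions(precision=4,suppress=True)
for c in ["scene","wrist"]:
    im=cam(c);print(np.shape(im.get("rotation")),im["T"]);print(im["K"],im["distortion"])
    print(proj(im,[[.555,.137,.026],[.554,-.191,.065],[.56,-.243,.03]]))
    P=cloud(im);uv=proj(im,[[.554,-.191,.065]])[0].round().astype(int);print(P[uv[1],uv[0]])
E
```

```text
(3,) [[ 0.3224  0.6148 -0.7198  1.6662]
 [ 0.9465 -0.198   0.2549 -0.3631]
 [ 0.0142 -0.7634 -0.6458  0.9874]
 [ 0.      0.      0.      1.    ]]
[[492.93     0.     278.7393]
 [  0.     492.93   206.6556]
 [  0.       0.       1.    ]] [0.034 0.    0.    0.    0.   ]
[[311.0288 191.295 ]
 [207.2036 201.969 ]
 [191.1103 215.8834]]
[ 0.5577 -0.1922  0.0681]
() [[ 1.      0.0003  0.0004  0.6243]
 [ 0.0004 -0.9596 -0.2815  0.0767]
 [ 0.0003  0.2815 -0.9596  0.3858]
 [ 0.      0.      0.      1.    ]]
[[356.7309   0.     277.9695]
 [  0.     356.7309 202.586 ]
 [  0.       0.       1.    ]] [-0.0152  0.      0.      0.      0.    ]
[[202.858   30.3517]
 [212.5231 357.1355]
 [224.7806 372.7859]]
[ 0.5577 -0.1787  0.0795]
```

View pics/scene0.png

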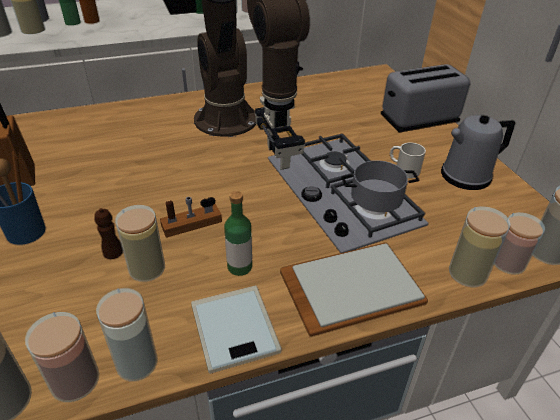

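View pics/wrist0.png

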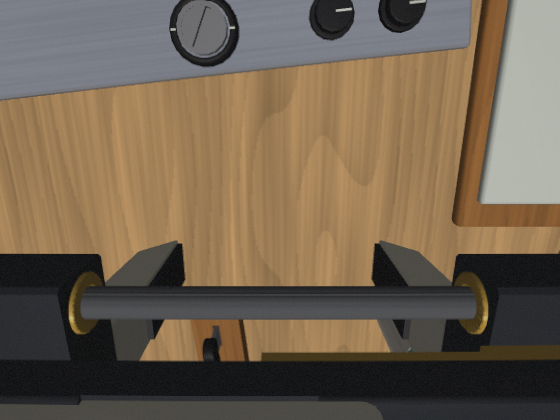

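Run:
```python
from h import *
np.set_printoptions(precision=4,suppress=True)
A=[]
for c,P in [("scene",[.56,-.243,.04]),("side",[.56,-.243,.04]),("side",[.555,.137,.03]),("scene",[.555,.137,.03])]:
    im=cam(c);u,v=proj(im,[P])[0].astype(int)
    u=np.clip(u,50,509);v=np.clip(v,37,380)
    save(im,"/tmp/a.png",(u-50,v-37,u+50,v+37),4);A.append(cv2.imread("/tmp/a.png"));print(c,u,v)
cv2.imwrite("pics/c1.png",np.vstack([np.hstack(A[:2]),np.hstack(A[2:])]))
```

```text
scene 190 213
side 327 177
side 274 253
scene 311 190
```

View pics/c1.png

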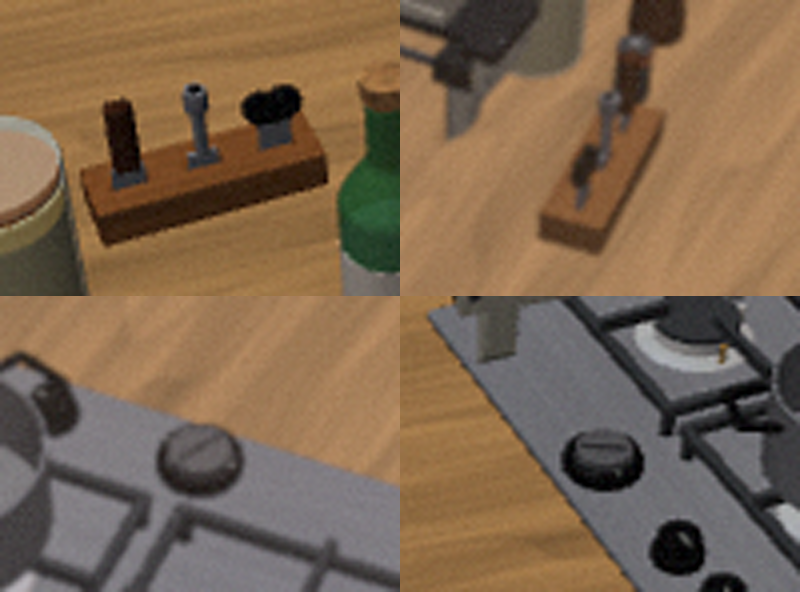

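>>> arm_command --pt "91.8 25 -48 -18 0 0 0" --pt "91.8 25 -48 -18 0 0 0" --pt "91.8 25 -48 -18 0 0 0" --pt "91.8 25 -47 -17 0 0 0" --pt "91.8 0 0 0 -5.5 0 0"

```text
clock: 3.18
position: [0.5513, -0.1958, 0.3028]
ee_rot: [-0.072, 1.574, 0.07]
force: [0.6, 0.7, 0.3]
width: 0.997
```

>>> arm_command --pt "91.8 0 0 0 0 0 0" --pt "91.8 0 0 0 0 0 0"

```text
clock: 3.42
position: [0.5545, -0.1902, 0.3051]
ee_rot: [-0.074, 1.569, 0.075]
force: [0.5, -0.5, 0.0]
width: 0.999
```

Run:
```python
from h import *
np.set_printoptions(precision=4,suppress=True)
s=arm.observe();print(s["clock"],s["position"],s["ee_rot"],s["force"],s["width"])
im=cam("wrist");save(im,"pics/w1.png")
for t in ["key","key_wing","block","spanner","scraper","old_battery"]:
    r=pinpoint("wrist",t);print(t,[(np.round(d["point"],4).tolist(),round(d["p"],2)) for d in r[:3]])
P=cloud(im);
m=(P[...,2]>.07)&(P[...,2]<.085)&(abs(P[...,0]-.554)<.04)&(abs(P[...,1]+.191)<.035)
q=P[m];print(len(q))
if len(q)>5:
    print(q.min(0),q.max(0),q.mean(0))
    print(cv2.minAreaRect((q[:,:2]*1000).astype(np.float32)))
m=(abs(P[...,2]-.030)<.004);q=P[m];q=q[(abs(q[:,0]-.56)<.06)&(q[:,1]>-.36)&(q[:,1]<-.12)];print(len(q),cv2.minAreaRect((q[:,:2]*1000).astype(np.float32)))
```

```text
3.425 [ 0.5545 -0.1902  0.3051] [-0.0745  1.5685  0.075 ] [ 0.4952 -0.5469  0.0311] 0.9990750276332335
key [([0.5514, -0.1927, 0.0123], 0.94)]
key_wing [([0.5564, -0.1922, 0.0681], 0.76)]
block [([0.5584, -0.2426, -0.0024], 0.78)]
spanner [([0.5585, -0.2493, 0.008], 0.97)]
scraper [([0.5534, -0.1944, 0.0103], 0.54)]
old_battery []
1201
[ 0.5453 -0.2105  0.0701] [ 0.5602 -0.1674  0.0806] [ 0.5526 -0.1865  0.0773]
((552.6741333007812, -189.13137817382812), (11.764965057373047, 43.47304916381836), 5.836831569671631)
8905 ((558.2875366210938, -244.24404907226562), (55.12184143066406, 170.90835571289062), 5.717427730560303)
```

View pics/w1.png

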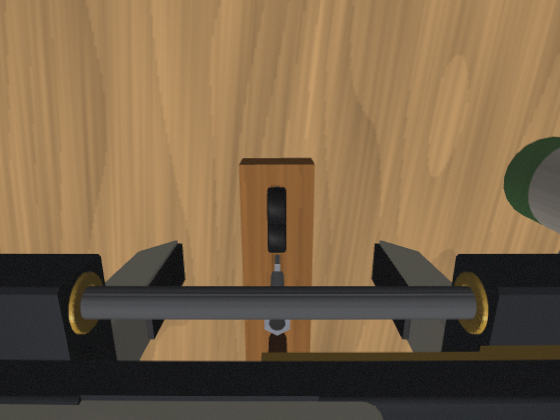

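>>> arm_command --pt "50 20 1.3 -1.7 -0.3 0 0" --pt "50 25 0 0 0 0 0" --pt "50 25 0 0 0 0 0" --pt "50 8 0 0 0 0 0" --pt "50 0 0 0 0 0 0" --newtons 20

```text
clock: 4.4
position: [0.5522, -0.1899, 0.2267]
ee_rot: [-0.079, 1.57, 0.079]
force: [-1.0, 0.4, 0.7]
width: 0.556
```

Run:
```python
from h import *
np.set_printoptions(precision=4,suppress=True)
s=arm.observe();print(s["clock"],s["position"],s["ee_rot"],s["force"],s["width"])
r=R.from_rotvec(s["ee_rot"]).as_matrix();print(s["position"]+.159*r[:,0], r[:,2], r[:,1])
```

```text
4.4 [ 0.5522 -0.1899  0.2267] [-0.0793  1.5698  0.0795] [-1.0032  0.4106  0.6844] 0.5563911031191382
[ 0.5521 -0.1899  0.0677] [ 0.9949  0.1009 -0.0005] [-0.1009  0.9949  0.0002]
```

Well aligned. Close.

>>> arm_command --pt "0 0 0 0 0 0 0" --pt "0 0 0 0 0 0 0" --pt "0 0 0 0 0 0 0" --pt "0 0 0 0 0 0 0" --pt "0 0 0 0 0 0 0" --newtons 20

```text
clock: 5.03
position: [0.5524, -0.1899, 0.2269]
ee_rot: [-0.08, 1.569, 0.079]
force: [0.8, -0.3, 0.8]
width: 0.129
```

>>> arm_command --pt "0 0 0 0 0 0 0" --pt "0 0 0 0 0 0 0" --pt "0 0 0 0 0 0 0" --newtons 50

```text
clock: 5.4
position: [0.5524, -0.1899, 0.2269]
ee_rot: [-0.08, 1.569, 0.079]
force: [0.8, 0.1, 2.9]
width: 0.124
```

>>> arm_command --pt "0 -25 0 0 0 0 0" --pt "0 -50 0 0 0 0 0" --pt "0 -25 20 2 0 0 0" --pt "0 0 50 6 0 0 0" --pt "0 0 56 6 0 0 0"

```text
clock: 6.02
position: [0.553, -0.0627, 0.3269]
ee_rot: [-0.078, 1.569, 0.077]
force: [0.7, 0.5, -0.5]
width: 0.129
```

>>> arm_command --pt "0 0 56 6 0 0 0" --pt "0 0 44 6 0 0 0" --pt "0 0 0 0 0 0 0" --pt "0 0 0 0 0 0 0"

```text
clock: 6.52
position: [0.555, 0.0369, 0.3264]
ee_rot: [-0.08, 1.57, 0.079]
force: [-0.5, -0.4, -0.4]
width: 0.128
```

Run:
```python
from h import *
np.set_printoptions(precision=4,suppress=True)
s=arm.observe();print(s["clock"],s["position"],s["ee_rot"],s["force"],s["width"])
im=cam("wrist");save(im,"pics/w2.png")
for t in ["well","cap_top","hob","key","key_wing"]:
    r=pinpoint("wrist",t);print(t,[(np.round(d["point"],4).tolist(),round(d["p"],2)) for d in r[:3]])
P=cloud(im);u,v=proj(im,[[.555,.137,.031]])[0];print(u,v)
for lo,hi in [(.022,.0285),(.0287,.034)]:
    m=(P[...,2]>lo)&(P[...,2]<hi)&(np.hypot(P[...,0]-.555,P[...,1]-.137)<.045)
    q=(P[m][:,:2]*1000).astype(np.float32);print(len(q),cv2.minEnclosingCircle(q),P[m].mean(0),np.median(P[m],0))
x0,y0=int(u)-50,max(0,int(v)-45)
save(im,"pics/w2c.png",(x0,y0,x0+100,y0+90),6);print(x0,y0)
```

```text
6.525 [0.555  0.0369 0.3264] [-0.08    1.5703  0.0786] [-0.5019 -0.3607 -0.4394] 0.128285777987088
well []
cap_top [([0.5568, 0.1338, 0.0306], 0.67)]
hob []
key [([0.553, 0.0336, 0.1112], 0.74)]
key_wing [([0.5578, 0.0368, 0.1653], 0.8)]
293.0055116749253 65.11403017765545
2629 ((554.7350463867188, 138.59027099609375), 31.993070602416992) [0.5545 0.139  0.0263] [0.5545 0.1394 0.0265]
2835 ((554.6378784179688, 139.77633666992188), 27.547517776489258) [0.5546 0.1392 0.0322] [0.5546 0.1393 0.0322]
243 20
```

View pics/w2c.png

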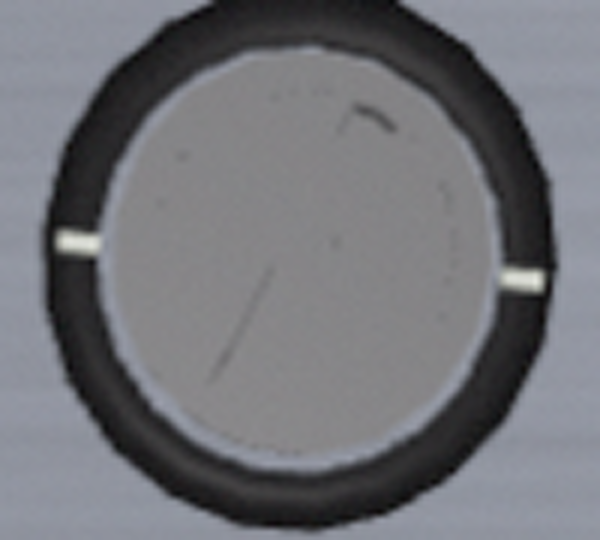

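View pics/w2.png

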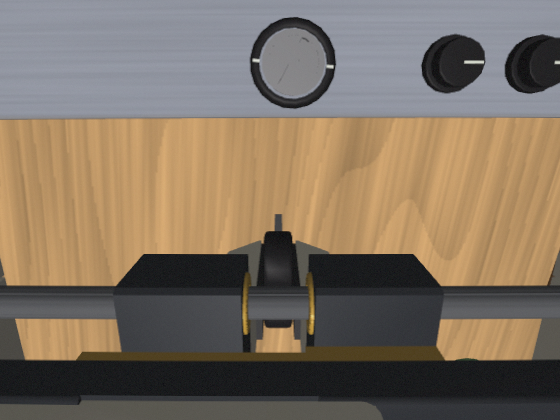

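Run:
```python
from h import *
np.set_printoptions(precision=4,suppress=True)
im=cam("wrist");f=lambda L:np.array([[243+(x)/6,20+(y)/6] for x,y in L])
def ang(p): d=p[1]-p[0];return np.degrees(np.arctan2(d[1],d[0]))
e=atz(im,f([(210,380),(342,128)]),.032);print("slot edge",e,ang(e))
e=atz(im,f([(270,265),(210,380)]),.032);print("slot edge short",ang(e))
m=atz(im,f([(78,242),(523,280)]),.026);print("marks",m,m.mean(0),ang(m))
d=atz(im,[[20,119],[540,118]],.012);print("edge",d,ang(d))
c=atz(im,f([(300,252)]),.032);ends=atz(im,f([(373,117)]),.032);print(c,ends,ang(np.r_[c,ends]))
# knobs top z=.036
P=cloud(im);M=(P[...,2]>.03)&(P[...,2]<.045)&(P[...,0]>.62)&(P[...,0]<.705);q=(P[M][:,:2]*1000).astype(np.float32);print("knob",cv2.minEnclosingCircle(q),np.percentile(P[M][:,2],90))
# deck edge by depth
E=[]
for u in range(20,540,40):
    col=P[80:160,u,2]; k=np.argmax(col<.006);E.append(P[80+k-1,u,:2])
E=np.array(E);print(np.degrees(np.arctan(np.polyfit(E[:,0],E[:,1],1)[0])),E[0],E[-1])
s=cam("scene");C=cloud(s);h=(C[...,2]>.075)&(C[...,2]<.16)&(np.hypot(C[...,0]-.665,C[...,1]-.302)<.15);q=C[h]
r=np.hypot(q[:,0]-.665,q[:,1]-.302);k=r>.084;print("handles");
for p in q[k][np.argsort(q[k][:,0])][::max(1,k.sum()//12)]:print(p)
```

```text
slot edge [[0.546  0.1232 0.032 ]
 [0.5588 0.1532 0.032 ]] 66.93352383785388
slot edge short -112.98103689566254
marks [[0.5282 0.1379 0.026 ]
 [0.5833 0.1391 0.026 ]] [0.5558 0.1385 0.026 ] 1.176435077820821
edge [[0.3394 0.0762 0.012 ]
 [0.761  0.1193 0.012 ]] 5.839208305766912
[[0.5553 0.1389 0.032 ]] [[0.5623 0.1548 0.032 ]] 66.2828845410405
knob ((673.7613525390625, 151.33274841308594), 17.28781509399414) 0.03850922095768292
6.003162203654584 [0.3373 0.0758] [0.728  0.1174]
handles
[0.6244 0.208  0.1225]
[0.6303 0.2114 0.1259]
[0.64   0.1941 0.1258]
[0.6603 0.3972 0.1235]
[0.6658 0.3982 0.1198]
[0.6711 0.1864 0.1247]
[0.6735 0.2105 0.1245]
[0.678  0.4135 0.1249]
[0.6911 0.4093 0.124 ]
[0.7069 0.3871 0.1221]
[0.7109 0.4022 0.1178]
[0.7283 0.246  0.1063]
[0.7487 0.2908 0.0777]
```

>>> arm_command --pt "0 0 50 5 0 0 0" --pt "0 0 51.4 5.3 0 0 0" --pt "0 10 0 0 9.7 0 0" --pt "0 15 0 0 9.7 0 0" --pt "0 15 0 0 9.8 0 0"

```text
clock: 7.55
position: [0.5553, 0.1394, 0.2864]
ee_rot: [0.325, 1.546, -0.325]
force: [-0.1, -0.0, -1.4]
width: 0.127
```

>>> arm_command --pt "0 20 0 0 0 0 0" --pt "0 8 0 0 0 0 0" --pt "0 0 0 0 0 0 0" --pt "0 0 0 0 0 0 0"

```text
clock: 8.05
position: [0.5556, 0.1395, 0.2595]
ee_rot: [0.321, 1.546, -0.32]
force: [-0.4, 0.8, -0.5]
width: 0.13
```

```bash
cat > st.py <<'E'
from h import *
np.set_printoptions(precision=4,suppress=True)
def st():
    s=arm.observe();r=R.from_rotvec(s["ee_rot"]).as_matrix()
    print("t",s["clock"],"tcp",s["position"],"F",s["force"],"M",s["ft_torque"],"w",s["width"])
    print("yaw(tool y)",np.degrees(np.arctan2(r[1,1],r[0,1])),"toolx",r[:,0],"blade",s["position"]+.2169*r[:,0],"j",s["joints"])
    return s,r
if __name__=="__main__":
    st()
E
cat >> st.py <<'E'
    im=cam("wrist");save(im,"pics/w3.png",(180,130,380,280),4)
    P=cloud(im);m=(P[...,2]>.029)&(P[...,2]<.036)&(np.hypot(P[...,0]-.555,P[...,1]-.139)<.03);q=P[m];print(len(q),cv2.minEnclosingCircle((q[:,:2]*1000).astype(np.float32)))
E
python3 st.py
```

```text
t 8.05 tcp [0.5556 0.1395 0.2595] F [-0.4354  0.8319 -0.4818] M [ 0.0621  0.0602 -0.0197] w 0.13026988716265886
yaw(tool y) 66.58732383182424 toolx [ 0.001   0.0004 -1.    ] blade [0.5558 0.1395 0.0426] j [-0.3935  0.5096  0.0757  1.8659 -0.0533  0.767  -0.6977]
2509 ((556.2354125976562, 143.13758850097656), 25.087657928466797)
```

View pics/w3.png

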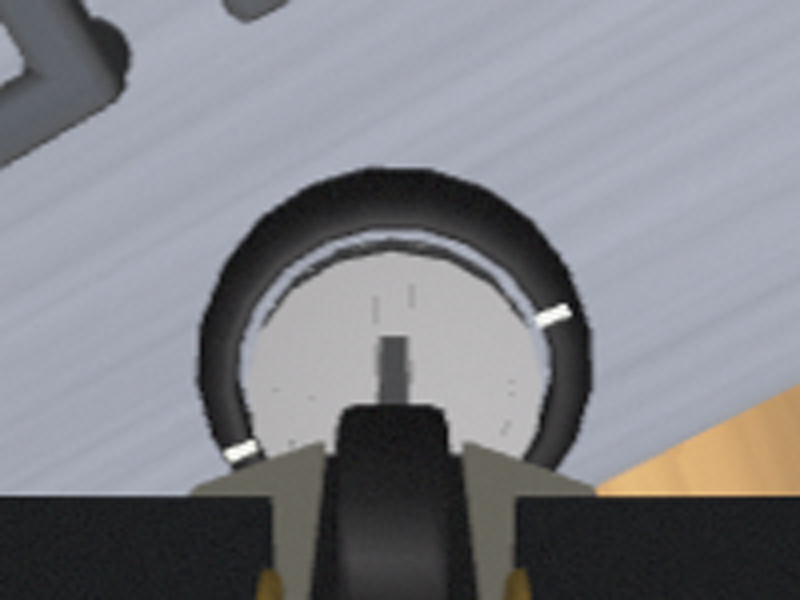

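>>> arm_command --pt "0 5 0 0 0 0 0" --pt "0 4.5 0 0 0 0 0" --pt "0 0.8 0 0 0 0 0" --pt "0 0 0 0 0 0 0"

```text
clock: 8.6
position: [0.5552, 0.1395, 0.2483]
ee_rot: [0.32, 1.547, -0.321]
force: [-0.4, 0.4, -1.1]
width: 0.128
```

>>> arm_command --pt "0 0.7 0 0 0 0 0" --pt "0 0 0 0 0 0 0"

```text
clock: 8.85
position: [0.5553, 0.1395, 0.2478]
ee_rot: [0.32, 1.547, -0.32]
force: [-0.3, 0.9, -0.7]
width: 0.124
```

>>> arm_command --pt "0 0.7 0 0 0 0 0" --pt "0 0 0 0 0 0 0"

```text
clock: 9.1
position: [0.5552, 0.1395, 0.247]
ee_rot: [0.32, 1.547, -0.32]
force: [-0.4, 0.1, -0.0]
width: 0.126
```

>>> arm_command --pt "0 0.8 0 0 0 0 0" --pt "0 0 0 0 0 0 0"

```text
clock: 9.35
position: [0.5552, 0.1395, 0.2462]
ee_rot: [0.32, 1.547, -0.32]
force: [0.4, -1.3, -0.9]
width: 0.129
```

>>> arm_command --pt "0 0.8 0 0 0 0 0" --pt "0 0 0 0 0 0 0"

```text
clock: 9.6
position: [0.5552, 0.1395, 0.2454]
ee_rot: [0.32, 1.547, -0.32]
force: [0.1, 0.2, -0.8]
width: 0.129
```

>>> arm_command --pt "0 0.8 0 0 0 0 0" --pt "0 0 0 0 0 0 0"

```text
clock: 9.85
position: [0.5552, 0.1395, 0.2446]
ee_rot: [0.32, 1.547, -0.32]
force: [-0.4, 0.6, -0.0]
width: 0.127
```

>>> arm_command --pt "0 1.2 0 0 0 0 0" --pt "0 0 0 0 0 0 0"

```text
clock: 10.1
position: [0.5552, 0.1395, 0.2434]
ee_rot: [0.32, 1.547, -0.32]
force: [-0.5, 0.6, -0.7]
width: 0.128
```

>>> arm_command --pt "0 1.0 0 0 0 0 0" --pt "0 0 0 0 0 0 0"

```text
clock: 10.35
position: [0.5553, 0.1395, 0.2424]
ee_rot: [0.32, 1.547, -0.32]
force: [0.8, -0.3, -0.3]
width: 0.123
```

>>> arm_command --pt "0 1.0 0 0 0 0 0" --pt "0 0 0 0 0 0 0"

```text
clock: 10.6
position: [0.5553, 0.1395, 0.2417]
ee_rot: [0.321, 1.547, -0.32]
force: [-1.0, -0.6, 5.6]
width: 0.13
```

>>> arm_command --pt "0 2.5 0 0 0 0 0" --pt "0 2.5 0 0 0 0 0" --pt "0 2.5 0 0 0 0 0" --pt "0 0 0 0 0 0 0"

```text
clock: 11.1
position: [0.5553, 0.1395, 0.2345]
ee_rot: [0.321, 1.546, -0.32]
force: [-2.6, -0.9, 9.3]
width: 0.124
```

>>> arm_command --pt "0 1.2 0 0 0 0 0" --pt "0 0 0 0 0 0 0"

```text
clock: 11.35
position: [0.5553, 0.1395, 0.2334]
ee_rot: [0.321, 1.546, -0.32]
force: [-1.9, -0.2, 10.9]
width: 0.123
```

>>> arm_command --pt "0 0.8 0 0 0 0 0" --pt "0 0 0 0 0 0 0"

```text
clock: 11.6
position: [0.5554, 0.1395, 0.2327]
ee_rot: [0.321, 1.546, -0.32]
force: [-3.0, -0.5, 12.0]
width: 0.124
```

>>> arm_command --pt "0 0.7 0 0 0 0 0" --pt "0 0 0 0 5 0 0" --pt "0 0 0 0 5 0 0" --pt "0 0 0 0 0 0 0"

```text
clock: 12.1
position: [0.5558, 0.1395, 0.2322]
ee_rot: [0.458, 1.52, -0.457]
force: [-1.9, -1.2, 11.0]
width: 0.125
```

```bash
python3 -c "
from st import *
st()"
```

```text
t 12.1 tcp [0.5558 0.1395 0.2322] F [-1.9325 -1.1677 10.9924] M [-0.35    0.408   0.0857] w 0.12497224837919124
yaw(tool y) 56.515395110913396 toolx [ 0.0019  0.0002 -1.    ] blade [0.5562 0.1395 0.0153] j [-0.425   0.5485  0.1203  1.8884 -0.0958  0.7083 -0.8339]
```

>>> arm_command --pt "0 0.1 0 0 5 0 0" --pt "0 0 0 0 5 0 0" --pt "0 0 0 0 5 0 0" --pt "0 0 0 0 0 0 0"

```text
clock: 12.6
position: [0.556, 0.1393, 0.2322]
ee_rot: [0.662, 1.466, -0.66]
force: [-0.4, -1.3, 10.9]
width: 0.128
```

```bash
python3 -c "
from st import *
st()"
```

```text
t 12.6 tcp [0.556  0.1393 0.2322] F [-0.3846 -1.3294 10.9418] M [-0.4373  0.3413  0.0459] w 0.12827275390257056
yaw(tool y) 41.50588161306294 toolx [ 0.0024  0.0001 -1.    ] blade [0.5565 0.1393 0.0153] j [-0.4764  0.5518  0.1934  1.8929 -0.1544  0.7088 -1.0402]
```

>>> arm_command --pt "0 0 0 0 6 0 0" --pt "0 0 0 0 6 0 0" --pt "0 0 0 0 6 0 0" --pt "0 0 0 0 6 0 0" --pt "0 0 0 0 0 0 0"

```text
clock: 13.22
position: [0.5562, 0.139, 0.2322]
ee_rot: [0.983, 1.336, -0.98]
force: [-0.3, -3.0, 11.1]
width: 0.129
```

```bash
python3 -c "
from st import *
st()"
```

```text
t 13.225 tcp [0.5562 0.139  0.2322] F [-0.3351 -2.9743 11.1109] M [-0.7606  0.1282  0.0072] w 0.12930386212418363
yaw(tool y) 17.47395156906419 toolx [ 0.0029 -0.0003 -1.    ] blade [0.5568 0.1389 0.0153] j [-0.5583  0.5615  0.3112  1.9    -0.2496  0.7149 -1.3686]
```

>>> arm_command --pt "0 0 0 0 5 0 0" --pt "0 0 0 0 5 0 0" --pt "0 0 0 0 0 0 0"

```text
clock: 13.6
position: [0.5562, 0.1387, 0.2322]
ee_rot: [1.113, 1.265, -1.111]
force: [0.2, -2.2, 11.0]
width: 0.125
```

```bash
python3 -c "
from st import *
st()"
```

```text
t 13.6 tcp [0.5562 0.1387 0.2322] F [ 0.1952 -2.2372 10.9841] M [-0.7742  0.1196  0.056 ] w 0.1253991750402138
yaw(tool y) 7.475756979641629 toolx [ 0.003  -0.0005 -1.    ] blade [0.5569 0.1386 0.0153] j [-0.5918  0.5672  0.3603  1.903  -0.2896  0.7193 -1.5045]
```

>>> arm_command --pt "0 0 0 0 3 0 0" --pt "0 0 0 0 0 0 0"

```text
clock: 13.85
position: [0.5563, 0.1387, 0.2323]
ee_rot: [1.152, 1.243, -1.149]
force: [0.7, -3.2, 11.1]
width: 0.127
```

```bash
python3 -c "
from st import *
st()"
```

```text
t 13.85 tcp [0.5563 0.1387 0.2323] F [ 0.6931 -3.23   11.0859] M [-0.9022  0.1169  0.0064] w 0.1270949305885282
yaw(tool y) 4.505583969955686 toolx [ 0.003  -0.0004 -1.    ] blade [0.5569 0.1386 0.0154] j [-0.6016  0.569   0.3748  1.9038 -0.3015  0.7209 -1.5448]
```

>>> arm_command --pt "0 0 0 0 2 0 0" --pt "0 0 0 0 0 0 0"

```text
clock: 14.1
position: [0.5563, 0.1386, 0.2323]
ee_rot: [1.178, 1.227, -1.175]
force: [0.6, -3.2, 11.4]
width: 0.125
```

```bash
python3 -c "
from st import *
st()"
```

```text
t 14.1 tcp [0.5563 0.1386 0.2323] F [ 0.5707 -3.2375 11.3824] M [-0.8742  0.077   0.0136] w 0.12459260703564175
yaw(tool y) 2.5208323493446563 toolx [ 0.003  -0.0004 -1.    ] blade [0.5569 0.1385 0.0154] j [-0.6081  0.5703  0.3845  1.9044 -0.3095  0.722  -1.5717]
```

>>> arm_command --pt "0 0 0 0 2 0 0" --pt "0 0 0 0 0 0 0"

```text
clock: 14.35
position: [0.5563, 0.1386, 0.2323]
ee_rot: [1.204, 1.211, -1.201]
force: [0.3, -4.0, 11.5]
width: 0.126
```

```bash
python3 -c "
from st import *
st()
im=cam('wrist');save(im,'pics/w4.png',(180,130,380,280),4)"
```

```text
t 14.35 tcp [0.5563 0.1386 0.2323] F [ 0.298  -4.0496 11.5195] M [-0.9089  0.1001  0.0648] w 0.12580672842908255
yaw(tool y) 0.5132184198089416 toolx [ 0.003  -0.0005 -1.    ] blade [0.5569 0.1385 0.0154] j [-0.6148  0.5717  0.3943  1.905  -0.3176  0.7232 -1.5989]
```

View pics/w4.png

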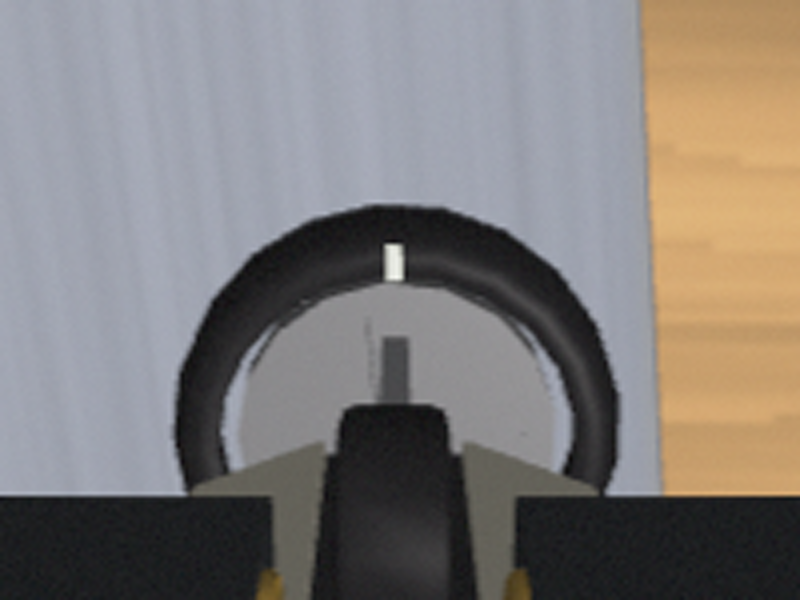

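>>> arm_command --pt "0 0 0 0 2 0 0" --pt "0 0 0 0 0 0 0"

```text
clock: 14.65
position: [0.5563, 0.1386, 0.2323]
ee_rot: [1.229, 1.194, -1.226]
force: [-0.8, -3.9, 11.9]
width: 0.128
```

```bash
cat >> h.py <<'E'
def mz(n=4):
    L=[]
    for i in range(n): get_image("side"); s=arm.observe();L.append(np.r_[s["ft_torque"],s["force"],s["position"]])
    r=R.from_rotvec(s["ee_rot"]).as_matrix()
    print("t",s["clock"],"yaw",round(np.degrees(np.arctan2(r[1,1],r[0,1])),2),"M F pos",np.round(np.mean(L,0),4))
E
python3 -c "
from h import *
mz()"
```

```text
t 14.85 yaw -1.45 M F pos [-0.9193  0.1004  0.0592 -0.2179 -3.8506 11.0876  0.5563  0.1385  0.2323]
```

>>> arm_command --pt "0 0 0 0 2 0 0" --pt "0 0 0 0 0 0 0"

```text
clock: 15.1
position: [0.5563, 0.1385, 0.2323]
ee_rot: [1.255, 1.177, -1.252]
force: [0.7, -3.3, 11.7]
width: 0.129
```

```bash
python3 -c "
from h import *
mz()"
```

```text
t 15.3 yaw -3.46 M F pos [-0.9463  0.1261  0.037   0.2203 -4.0356 11.4203  0.5563  0.1385  0.2323]
```

>>> arm_command --pt "0 0 0 0 2 0 0" --pt "0 0 0 0 0 0 0"

```text
clock: 15.55
position: [0.5563, 0.1385, 0.2322]
ee_rot: [1.28, 1.16, -1.277]
force: [0.6, -4.3, 11.8]
width: 0.131
```

```bash
python3 -c "
from h import *
mz()
im=cam('wrist');save(im,'pics/w5.png',(230,170,330,245),6)"
```

```text
t 15.75 yaw -5.45 M F pos [-0.946   0.1428  0.1667 -0.0126 -3.6633 11.4085  0.5563  0.1385  0.2323]
```

View pics/w5.png

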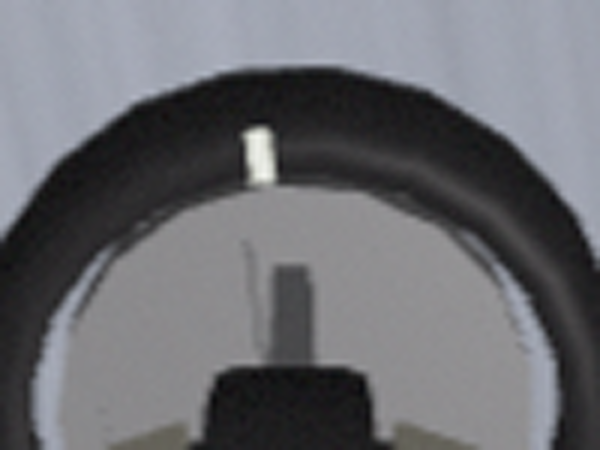

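>>> arm_command --pt "0 0 0 0 1.0 0 0" --pt "0 0 0 0 0 0 0"

```text
clock: 16.05
position: [0.5563, 0.1385, 0.2323]
ee_rot: [1.293, 1.151, -1.29]
force: [-0.2, -3.4, 11.6]
width: 0.131
```

```bash
python3 -c "
from h import *
mz()"
```

```text
t 16.25 yaw -6.43 M F pos [-0.9805  0.1297  0.2578 -0.2382 -3.892  11.4723  0.5563  0.1385  0.2323]
```

>>> arm_command --pt "0 0 0 0 -1.2 0 0" --pt "0 -1.5 0 0 0 0 0" --pt "0 -1.5 0 0 0 0 0" --pt "0 -1.0 0 0 0 0 0" --pt "0 0 0 0 0 0 0"

```text
clock: 16.88
position: [0.5563, 0.1385, 0.2361]
ee_rot: [1.277, 1.162, -1.274]
force: [1.0, -4.2, 9.6]
width: 0.134
```

```bash
python3 -c "
from h import *
mz(2)"
```

```text
t 16.975 yaw -5.25 M F pos [-0.9332 -0.0892  0.0997  1.0563 -3.8869  8.6221  0.5562  0.1385  0.2361]
```

>>> arm_command --pt "0 -0.8 0 0 0 0 0" --pt "0 -0.6 0 0 0 0 0" --pt "0 0 0 0 0 0 0"

```text
clock: 17.35
position: [0.5561, 0.1386, 0.237]
ee_rot: [1.277, 1.162, -1.275]
force: [3.0, -4.4, 4.3]
width: 0.126
```

```bash
python3 -c "
from h import *
mz(2)"
```

```text
t 17.45 yaw -5.25 M F pos [-1.1424 -0.6657  0.1175  3.0177 -4.6602  4.0873  0.5561  0.1386  0.237 ]
```

>>> arm_command --pt "0 0 0 0 -2 0 0" --pt "0 0 0 0 -1.8 0 0" --pt "0 0 0 0 0 0 0"

```text
clock: 17.82
position: [0.5558, 0.139, 0.2369]
ee_rot: [1.228, 1.196, -1.226]
force: [3.2, -4.9, 4.8]
width: 0.129
```

```bash
python3 -c "
from h import *
mz(2)"
```

```text
t 17.925 yaw -1.41 M F pos [-1.0909 -0.5931  0.0362  3.2028 -5.1415  4.7124  0.5558  0.139   0.2369]
```

>>> arm_command --pt "0 0 0.4 0.6 0 0 0" --pt "0 -1 0 0 0 0 0" --pt "0 -1 0 0 0 0 0" --pt "0 0 0 0 0 0 0"

```text
clock: 18.42
position: [0.5551, 0.1389, 0.2381]
ee_rot: [1.226, 1.198, -1.228]
force: [1.0, -2.4, -2.2]
width: 0.125
```

```bash
python3 -c "
from h import *
mz(2)"
```

```text
t 18.525 yaw -1.39 M F pos [-0.6915  0.0279  0.043  -0.2006 -2.5941 -0.9796  0.5551  0.1389  0.2381]
```

>>> arm_command --pt "0 -2 0 0.4 0 0 0" --pt "0 -3 0 0 0 0 0" --pt "0 -5 0 0 0 0 0" --pt "0 -20 0 0 0 0 0" --pt "0 -40 0 0 0 0 0"

```text
clock: 19.15
position: [0.555, 0.1389, 0.3085]
ee_rot: [1.225, 1.199, -1.229]
force: [1.6, 0.4, -1.4]
width: 0.128
```

>>> arm_command --pt "0 -20 0 0 0 0 0" --pt "0 0 -25 57 0 0 0" --pt "0 0 0 50 0 0 0" --pt "0 0 0 0 0 0 0" --pt "0 0 0 0 0 0 0"

```text
clock: 19.77
position: [0.5282, 0.0327, 0.3289]
ee_rot: [1.228, 1.198, -1.226]
force: [0.8, 1.0, -0.9]
width: 0.13
```

```bash
cat > cap.py <<'E'
from st import *
st()
im=cam("wrist");
P=cloud(im)
u,v=proj(im,[[.555,.139,.026]])[0];print(u,v)
rr=np.hypot(P[...,0]-.555,P[...,1]-.139)
for lo,hi in [(0,.010),(.010,.02),(.027,.032)]:
    q=P[(rr>lo)&(rr<hi)];print(lo,hi,len(q),np.nanpercentile(q[:,2],[10,50,90]))
x0,y0=int(np.clip(u-50,0,460)),int(np.clip(v-37,0,345));save(im,"pics/w6.png",(x0,y0,x0+100,y0+75),6);print(x0,y0)
for c in ["scene","side"]: cam(c);print(c,[(np.round(d["point"],4),d["p"]) for d in pinpoint(c,"cap_top")[:2]])
E
python3 cap.py
```

```text
t 19.775 tcp [0.5282 0.0327 0.3289] F [ 0.8472  0.9799 -0.9258] M [0.0742 0.1164 0.006 ] w 0.12990579596426713
yaw(tool y) -1.4020906679220428 toolx [ 0.0007  0.001  -1.    ] blade [0.5283 0.0329 0.112 ] j [-0.533   0.3812  0.4917  1.9312 -0.2305  0.8832 -1.5191]
146.59510396509802 164.51306033988678
0 0.01 478 [0.0216 0.0267 0.0279]
0.01 0.02 1438 [0.0256 0.0272 0.0281]
0.027 0.032 1671 [0.024  0.0267 0.2225]
96 127
scene [(array([0.561 , 0.1384, 0.0302]), 0.43)]
side [(array([0.5576, 0.1346, 0.0275]), 0.68)]
```

View pics/w6.png

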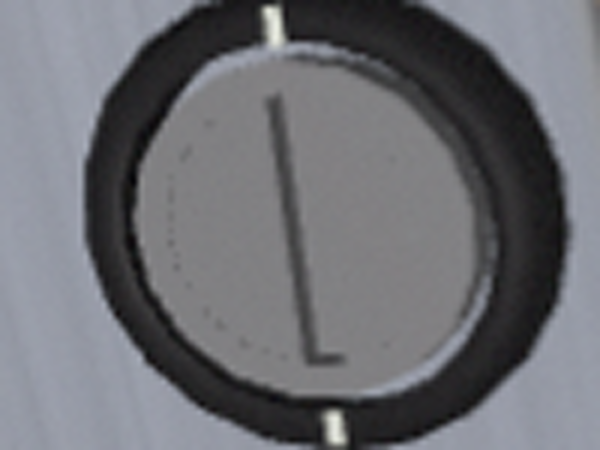

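>>> arm_command --pt "0 0 0 0 -9.8 0 0" --pt "0 0 0 0 -9.8 0 0" --pt "0 0 0 0 -9.7 0 0" --pt "0 0 0 0 -9.7 0 0" --pt "0 0 0 0 -9.7 0 0"

```text
clock: 20.65
position: [0.5281, 0.0328, 0.3284]
ee_rot: [0.578, 1.493, -0.578]
force: [0.4, -0.5, -0.2]
width: 0.124
```

>>> arm_command --pt "0 0 0 0 -9.7 0 0" --pt "0 0 0 0 -9.7 0 0" --pt "0 0 0 0 -9.7 0 0" --pt "0 0 0 0 -9.7 0 0" --pt "0 0 0 0 -9.7 0 0"

```text
clock: 21.28
position: [0.528, 0.0328, 0.3284]
ee_rot: [-0.085, 1.569, 0.085]
force: [0.1, -0.8, -0.9]
width: 0.128
```

>>> arm_command --pt "0 0 -56 0 0 0 0" --pt "0 0 -56 0 0 0 0" --pt "0 0 -56 0 0 0 0" --pt "0 0 -55.9 1.6 0 0 0" --pt "0 0 0 0 0 0 0"

```text
clock: 21.9
position: [0.5518, -0.1956, 0.3284]
ee_rot: [-0.076, 1.57, 0.072]
force: [1.2, 0.4, -0.2]
width: 0.127
```

```bash
cat > kb.py <<'E'
from st import *
s,r=st()
im=cam("wrist");P=cloud(im)
m=(abs(P[...,2]-.030)<.004);q=P[m];q=q[(abs(q[:,0]-.56)<.06)&(q[:,1]>-.36)&(q[:,1]<-.12)];print(len(q),cv2.minAreaRect((q[:,:2]*1000).astype(np.float32)))
# blade pose in tool frame: points below wing
T=(P-s["position"])@r
k=(T[...,0]>.14)&(T[...,0]<.23)&(abs(T[...,1])<.03)&(abs(T[...,2])<.02)
for lo,hi in [(.14,.165),(.178,.19),(.19,.2),(.2,.21),(.21,.222)]:
    q=T[k&(T[...,0]>lo)&(T[...,0]<hi)]
    if len(q)>5: print(lo,len(q),"y",q[:,1].min(),q[:,1].max(),"z",np.percentile(q[:,2],[2,50,98]))
print(proj(im,[s["position"]+r@np.array([.2169,d,0]) for d in (-.012,0,.012)]))
save(im,"pics/w7.png",(200,130,360,250),5)
E
python3 kb.py
```

```text
t 21.9 tcp [ 0.5518 -0.1956  0.3284] F [ 1.1984  0.3684 -0.1525] M [ 0.0337 -0.0178 -0.0119] w 0.12695222984010085
yaw(tool y) 95.39141437879616 toolx [-0.    -0.003 -1.   ] blade [ 0.5518 -0.1962  0.1115] j [ 0.1441  0.4433  0.1451  1.7748 -0.074   0.9281  0.4138]
5645 ((558.117919921875, -244.14341735839844), (55.154048919677734, 170.72239685058594), 5.570132255554199)
0.14 2732 y -0.01871432758290591 0.023025839856552793 z [-0.013  -0.0005  0.0121]
0.178 13 y 0.011394412375478636 0.012857623884218664 z [-0.0083 -0.001   0.0064]
0.19 51 y 0.012061812046053045 0.012865182001335794 z [-0.0026 -0.0005  0.0011]
0.2 47 y 0.012179752190915568 0.01277498223584556 z [-0.0027 -0.0005  0.0012]
0.21 21 y 0.012137796826676588 0.012799493461326581 z [-0.0028 -0.0011  0.0006]
[[278.8396 251.4798]
 [278.8625 232.8556]
 [278.8861 213.6192]]
```

View pics/w7.png

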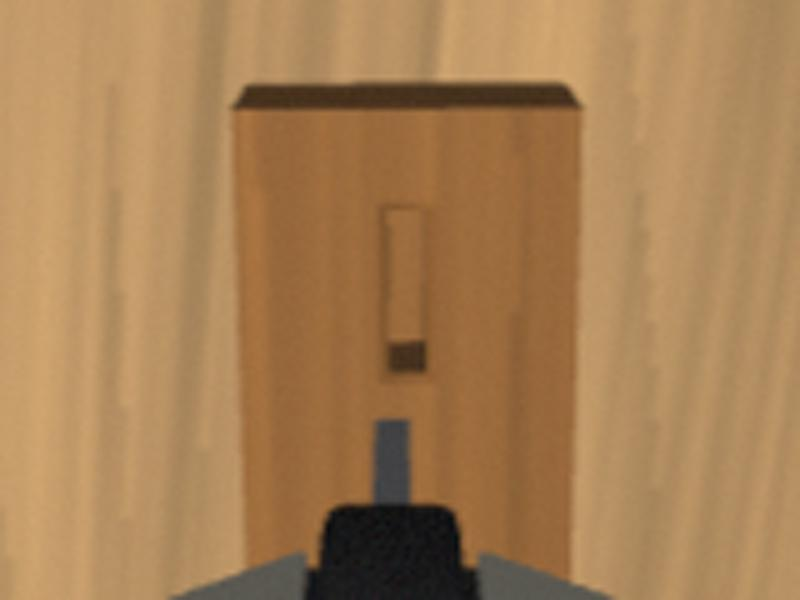

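>>> arm_command --pt "0 20 0 0 0 0 0" --pt "0 30 0 0 0 0 0" --pt "0 22 0 0 0 0 0" --pt "0 0 0 0 0 0 0" --pt "0 0 0 0 0 0 0"

```text
clock: 22.58
position: [0.5528, -0.1896, 0.2573]
ee_rot: [-0.08, 1.568, 0.081]
force: [0.7, 0.7, -0.1]
width: 0.129
```

```bash
python3 kb.py
```

```text
t 22.575 tcp [ 0.5528 -0.1896  0.2573] F [ 0.6655  0.6681 -0.1136] M [ 0.0151 -0.0013 -0.0239] w 0.12941968934656414
yaw(tool y) 95.87486446530319 toolx [ 0.0009  0.0001 -1.    ] blade [ 0.5529 -0.1895  0.0404] j [ 0.1504  0.5285  0.1251  1.8414 -0.0904  0.7763  0.4257]
5811 ((555.9835815429688, -220.2647705078125), (55.14748764038086, 123.0804214477539), 5.765634059906006)
0.14 2733 y -0.018646628984580724 0.022739081926679047 z [-0.0131 -0.0009  0.0121]
0.178 14 y 0.012230024046313327 0.013030760341024234 z [-0.0026 -0.0008  0.001 ]
0.19 50 y 0.012068986275921251 0.013061807741719451 z [-0.0026 -0.0008  0.0011]
0.2 46 y 0.011993666147532223 0.012869659936848675 z [-0.0028 -0.0008  0.0011]
0.21 22 y 0.012067478438240862 0.012938389784343167 z [-0.0028 -0.0011  0.0006]
[[278.8271 251.493 ]
 [278.8499 232.8691]
 [278.8733 213.633 ]]
```

View pics/w7.png

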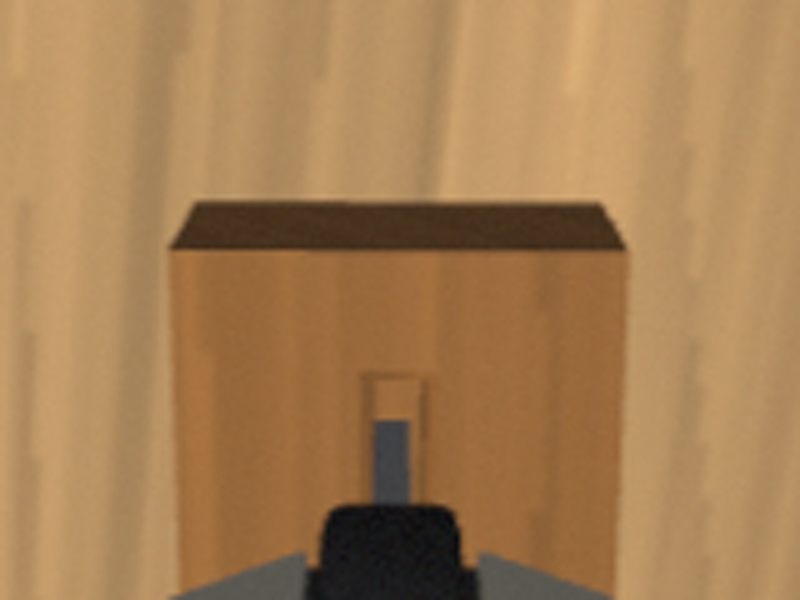

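>>> arm_command --pt "0 5 -0.2 0.3 0 0 0" --pt "0 4 0 0 0 0 0" --pt "0 3 0 0 0 0 0" --pt "0 0 0 0 0 0 0"

```text
clock: 23.12
position: [0.5526, -0.1906, 0.2443]
ee_rot: [-0.079, 1.569, 0.079]
force: [0.7, 0.6, -0.3]
width: 0.13
```

>>> arm_command --pt "0 2 0 0 0 0 0" --pt "0 2 0 0 0 0 0" --pt "0 0 0 0 0 0 0"

```text
clock: 23.5
position: [0.5525, -0.1906, 0.2404]
ee_rot: [-0.079, 1.569, 0.079]
force: [0.9, 0.6, -0.3]
width: 0.125
```

>>> arm_command --pt "0 4 0 0 0 0 0" --pt "0 4 0 0 0 0 0" --pt "0 4 0 0 0 0 0" --pt "0 0 0 0 0 0 0"

```text
clock: 24.0
position: [0.5526, -0.1906, 0.2281]
ee_rot: [-0.079, 1.569, 0.08]
force: [1.6, 0.8, -0.9]
width: 0.126
```

>>> arm_command --pt "0 0.7 0 0 0 0 0" --pt "0 0.5 0 0 0 0 0" --pt "0 0 0 0 0 0 0"

```text
clock: 24.38
position: [0.5525, -0.1907, 0.2274]
ee_rot: [-0.079, 1.569, 0.079]
force: [1.3, 0.6, -1.4]
width: 0.128
```

>>> arm_command --pt "16 0 0 0 0 0 0" --pt "30 0 0 0 0 0 0" --pt "50 0 0 0 0 0 0" --pt "50 0 0 0 0 0 0" --pt "50 0 0 0 0 0 0"

```text
clock: 25.0
position: [0.5525, -0.1906, 0.2274]
ee_rot: [-0.079, 1.569, 0.079]
force: [0.3, 0.3, -0.8]
width: 0.527
```

>>> arm_command --pt "50 -10 0 0 0 0 0" --pt "50 -30 0 0 0 0 0" --pt "50 -50 0 0 0 0 0" --pt "50 -20 0 0 0 0 0" --pt "50 0 0 0 0 0 0"

```text
clock: 25.62
position: [0.553, -0.1908, 0.3397]
ee_rot: [-0.08, 1.565, 0.078]
force: [-0.2, -1.2, -0.7]
width: 0.547
```

Run:
```python
from st import *
st()
im=cam("wrist");P=cloud(im)
m=(P[...,2]>.07)&(P[...,2]<.09)&(abs(P[...,0]-.554)<.04)&(abs(P[...,1]+.191)<.035)
q=P[m];print(len(q),np.percentile(q[:,2],[50,98]),cv2.minAreaRect((q[:,:2]*1000).astype(np.float32)))
for c in("scene","side","wrist"):
    cam(c);print(c,[(np.round(d["point"],4),round(d["p"],2)) for t in("key","key_wing","cap_top") for d in pinpoint(c,t)[:1]])
A=[]
for c,p in [("scene",[.56,-.243,.04]),("scene",[.555,.139,.03])]:
    i=cam(c);u,v=proj(i,[p])[0].astype(int);save(i,"/tmp/a.png",(u-50,v-45,u+50,v+45),4);A.append(cv2.imread("/tmp/a.png"))
cv2.imwrite("pics/fin.png",np.hstack(A))
```

```text
t 25.625 tcp [ 0.553  -0.1908  0.3397] F [-0.2055 -1.2104 -0.7346] M [ 0.0622 -0.0016  0.0128] w 0.546970364972897
yaw(tool y) 95.79168304520495 toolx [ 0.0042 -0.0009 -1.    ] blade [ 0.5539 -0.191   0.1228] j [ 0.1371  0.4293  0.144   1.7652 -0.0739  0.9481  0.4122]
905 [0.0779 0.0802] ((551.3353271484375, -189.75051879882812), (11.567591667175293, 41.903072357177734), 5.945920467376709)
scene [(array([ 0.5553, -0.192 ,  0.0098]), 0.68), (array([ 0.5662, -0.2956,  0.0056]), 0.72), (array([0.557 , 0.1359, 0.0283]), 0.62)]
side [(array([0.5515, 0.1376, 0.02  ]), 0.63), (array([ 0.554 , -0.1921,  0.068 ]), 0.37), (array([0.5553, 0.1333, 0.0295]), 0.45)]
wrist [(array([ 0.5514, -0.195 ,  0.0117]), 0.72), (array([ 0.5549, -0.1903,  0.0663]), 0.9)]
```

```bash
python3 -c "
from cell import arm
print(arm.sign_off())"
```

```text
the job is handed in; nothing more can be done
None
```

The cap is locked and the key is back in its slot. I handed the job in at about 26 s on the robot's clock.

- **Feeling for the slot:** I took the key from the slot at the block's near end. The blade went down into the cap's slot with no contact force, and first met the slot's floor about 6 mm below the cap's top, at about 6 N.
- **Pressing and turning:** I pressed the cap in about 10 mm, at about 11–12 N. I turned it clockwise until the torque rose from about 0.04 to 0.26 N m, which I took as the stop. I then eased it up until the catch took the load.
- **Cap check:** A close picture showed the slot pointing at both white marks. The depth reading put the cap at 27.2 mm and the collar's rim at 26.7 mm, so they are level. This was taken before the key went back. I didn't look at the cap closely after that.
- **Key check:** After release the wing's top was at about 80 mm, with the same angle as at the start. Its position was within 1.5 mm of where it started. It went in with no contact force above about 2 N.

**What didn't agree or wasn't checked:**
- The viewer's 12-picture limit blocked the last picture, so the final key check is depth and detection only.
- In those last detections, two clearly false reports put the key at the cap and the wing at the scraper.
- The networks' last cap heights were about 28–30 mm, within their 4 mm error.
- Sideways force reached about 5 N while the blade was in the slot. I eased this before lifting out.
- I didn't measure the gas knobs or the other objects again at the end. The arm never went near them.

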